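# Cull the deformed brackets into the scrap case

## Task

Of the six angle brackets in the tray, two are spoiled: one has its legs splayed too wide apart and one has a snapped, short leg. Take those two out and put them in the red scrap case, then shut its lid fully; leave the four sound brackets standing where they are and don't disturb the tools around them.

Things in the scene. Friction and masses are not known exactly. Their poses are not given: they have to be found in the camera images.
- tray: Fixed shallow dark sheet-metal tray, 230 (x) by 330 (y) mm, floor 3 mm thick, rim 8 mm high; origin under its centre, on the bench. The six brackets stand in it about 105 mm apart in 2 rows of 3, in any order, turned any way.
- bracket_a: Sound bracket, one of four alike (a, b, d, f): bright metal, 24 mm high, standing on edge (an L from above), legs 8 mm thick, 52 mm long from the middle of the bend, at 90 degrees. Origin on its underside midway between the leg ends; bend at (-26, -26) mm, leg A from there along +x, leg B along +y. z up. Stays where it is.
- bracket_b: Sound bracket, one of four alike (a, b, d, f): bright metal, 24 mm high, standing on edge (an L from above), legs 8 mm thick, 52 mm long from the middle of the bend, at 90 degrees. Origin on its underside midway between the leg ends; bend at (-26, -26) mm, leg A from there along +x, leg B along +y. z up. Stays where it is.
- bracket_d: Sound bracket, one of four alike (a, b, d, f): bright metal, 24 mm high, standing on edge (an L from above), legs 8 mm thick, 52 mm long from the middle of the bend, at 90 degrees. Origin on its underside midway between the leg ends; bend at (-26, -26) mm, leg A from there along +x, leg B along +y. z up. Stays where it is.
- bracket_f: Sound bracket, one of four alike (a, b, d, f): bright metal, 24 mm high, standing on edge (an L from above), legs 8 mm thick, 52 mm long from the middle of the bend, at 90 degrees. Origin on its underside midway between the leg ends; bend at (-26, -26) mm, leg A from there along +x, leg B along +y. z up. Stays where it is.
- bracket_c: Splayed bracket: like the sound ones (24 mm high, legs 8 mm thick, 52 mm long) but its legs stand at 135 degrees. Origin on its underside midway between the leg ends; bend at (-7.6, -18.4) mm, leg A from there along +x (middle at (18.4, -18.4)), leg B towards (-1, 1) (middle at (-26, 0)). z up. About 140 g.
- bracket_e: Bracket with a snapped leg: like the sound ones (24 mm high, legs 8 mm thick, 90 degrees) but leg B is only 22 mm long. Origin on its underside midway between the leg ends; bend at (-26, -11) mm, leg A from there along +x, 52 mm long (middle at (0, -11)), leg B along +y. z up. About 140 g.
- case: Fixed red plastic scrap case, 150 (x) by 170 (y) by 70 mm high, walls and floor 5 mm, open at the top; origin under its centre, on the bench; +x points to its hinge side (away from the robot), z up.
- case_lid (a joint): Angle of the red case's flat lid (150 by 170 mm, 10 mm thick), rad: 0 is shut, flat on the rim; it starts standing open at about 1.6 to 1.85. A stiff hinge (about 0.2 N m) along the case's y axis keeps it where it is left.
- lid_hinge (a point): Point on the lid's hinge line, middle of the case's far (+x) top rim, 70 mm above the bench. The point's axes turn with the lid: -x runs from the hinge towards the lid's free edge, z out of its outer face (up when shut).
- lid_edge (a point): Middle of the lid's free edge, on its outer face, 150 mm from the hinge. Axes as lid_hinge.
- screwdriver: Bystander: screwdriver lying on the bench beyond the tray and case; leave alone.
- pliers: Bystander: red-handled pliers, about 165 mm long, 14 mm high, lying beyond the tray and case; origin at the pivot; leave alone.
- tape_measure: Bystander: yellow tape measure 65 by 35 by 60 mm high, to the robot's right; origin under its centre; leave alone.
- spray_can: Bystander: can with a blue label, 56 mm across, 130 mm high, to the robot's left; origin under its centre; leave alone.
Things that resemble listed ones, but are neither listed nor needed, are in the scene too. Several things have the shape of the case; the one meant has the colours described above.

How it is judged:
By the outcome, as a careful person would: the job done as asked, in the order asked, and still so for the second after the job is handed in, with the robot touching nothing.
It also fails if it takes over 69 s, if anything falls off the work surface, if the arm or the gripper's body presses on something with over 40 N, if the wrist force passes 120 N, or if a joint passes its speed limit or range.

## Robot

A 7-joint arm with a two-finger parallel gripper is mounted at the origin on the work surface. World frame = base frame: x ahead of the robot, y to its left, z up, the work surface at z = 0. Lengths are in m, angles in rad, forces in N, time in s.
With the tool pointing down it reaches from about 0.4 to 0.85 m from the base axis. Payload 4.5 kg.
Tool frame: the origin (TCP) lies midway between the tips of the shut fingers; the grasp point (between the pads) lies 19 mm behind it; z points along the fingers, y is the line along which they close (so a half turn about z gives the same grasp; the last joint's range is limited). The gripper opens to 88 mm and grips with 3 to 60 N. Pads are 18 mm wide; open, the fingers measure 123 mm over their backs; the gripper's body (75 mm by 187 mm) begins 45 mm behind the grasp point.
Start: joints at [1.144, 0.689, -0.195, 1.565, 0.157, 0.902, -0.215], TCP at [0.278, -0.56, 0.239] pointing down, gripper open.
Joint ranges: [-3.01, 3.01], [-0.46, 2.08], [-1.47, 1.51], [0.13, 2.56], [-1, 4.14], [0.04, 2.09], [-2.66, 2.66]. Speed limits (rad/s): [2.57, 2.57, 3.14, 3.14, 3.14, 3.14, 3.14].

## Interface

Orientations are given as a unit quaternion [x, y, z, w].
In Python, from plant import r gives the robot as it stands.
- The arm moves only by the tool move_arm, never from a script. Its argument "targets" is a list that holds one entry, the list of rows, each a list of 7 numbers: the opening, from 0 (shut) to 1 (fully open), then the shift along the tool's x, y, z in mm, then the turn, a rotation vector about the tool's x, y, z in degrees. In form: [[[claw, dx, dy, dz, ax, ay, az], ...]]. A call has 1 to 10 rows; each row is the pose to reach, as a shift and turn from the pose commanded when the call began, along the tool's axes at that moment; what a row does not reach only later rows make up. A row lasts 1/8 s, in which the tool goes at most 62.5 mm and 10.7 degrees, less where a joint would pass 70% of its speed; a pose out of reach is approached as far as the arm can. A call with a gripper value outside its range is refused whole. The fingers move at their own pace and stop on an object; "newtons" is the grip in N (left out, the last holds). Time passes only in rows, so rows that repeat a pose let the fingers close. It gives the time, the measured TCP pose, the force, the opening and the grip force at its end, in the units of the state.
- r.get_state(): the state, without advancing time (a new reading comes with each control period).
- r.snapshot(name): name is "scene" or "top"; returns the picture (384x512x3 uint8, red, green, blue); there is no depth.
- r.camera_info(name): a dict with "fx", "fy", "cx", "cy" (pixels), "k1" (the pictures are not rectified: a ray, as slopes to the right and down, at radius r is drawn at 1 + k1 r^2 times it, then the intrinsics apply), "R" (3x3) and "t" (3): a world point X has camera coordinates R X + t. Camera axes: x right, y down, z forward; pixel columns grow to the right and rows downward; lengths in m; the calibration is good to about 2 mm. A picture is of the moment at which its call begins. camera_info takes no time and is no camera call.
- r.finish_job(): hands the job in; it is judged then, once.
The state is a dict: "clock": time; "q": joint angles; "qd": joint speeds; "joint_torque": joint torques, N m; "tool_pos": TCP position; "eef_rot": TCP orientation; "contact_force": force on the tool from outside, world axes, zero at the start; "moment": the same for the moment, N m; "opening": opening from 0.0 (shut) to 1.0 (fully open); "finger_force": force on a finger pad.
Only numpy, scipy, OpenCV 4.12 (cv2) and the standard library are available. Lean on these libraries where they do the work, as an engineer would, in place of code of your own. Each camera call takes 0.05 s, during which the arm holds its last target. There are 200 camera calls.

## Working session

There is one attempt and no reset: what is moved stays moved. The work goes in short steps, Python scripts to look and compute and a tool call to move; the robot and the scene stay as the last step left them, time stands still between calls to the robot, and variables do not carry over. Pictures are saved under pics/ and viewed, at most 10 in all, crops included, and the job is handed in when it is done.

Besides the shell and the picture viewer there is one more tool, called as name(argument=value, ...), one argument or row to a line, values as JSON. move_arm: Moves the arm, as the interface text tells. Its arguments: {"type":"object","properties":{"targets":{"type":"array","items":{"type":"array","items":{"type":"array","items":{"type":"number"}}}},"newtons":{"type":"number"}},"required":["targets"]}

```bash
mkdir -p pics; python3 - <<'E'
from plant import r
import cv2
for n in("scene","top"):
    im=r.snapshot(n); cv2.imwrite(f"pics/{n}0.png",im[:,:,::-1]); c=r.camera_info(n); print(n,c)
s=r.get_state(); print(s["tool_pos"],s["eef_rot"],s["contact_force"],s["clock"])
E
```

```text
scene {'fx': 433.20059111884353, 'fy': 433.20059111884353, 'cx': 263.9403519229131, 'cy': 189.05871180806935, 'k1': 0.02389565614676262, 'R': array([[ 0.51200436,  0.85895397, -0.00704312],
       [ 0.69721163, -0.42035459, -0.58068749],
       [-0.50174444,  0.29240399, -0.81409608]]), 't': array([-0.30317441, -0.33334625,  1.73958948])}
top {'fx': 355.7924500695414, 'fy': 355.7924500695414, 'cx': 254.16306447293354, 'cy': 191.68472509012454, 'k1': -0.07493570596527915, 'R': array([[-1.86232497e-02, -9.99818269e-01, -4.07475547e-03],
       [-9.82084160e-01,  1.90569838e-02, -1.87476756e-01],
       [ 1.87520339e-01,  5.10326346e-04, -9.82260588e-01]]), 't': array([0.01267539, 0.58188124, 1.26484044])}
[ 0.27762274 -0.55935119  0.23800366] [ 9.73574218e-01  2.28369440e-01 -2.42326676e-04 -7.62807287e-04] [ 0.10240197  0.15811855 -1.06935374] 0.1
```

View pics/top0.png

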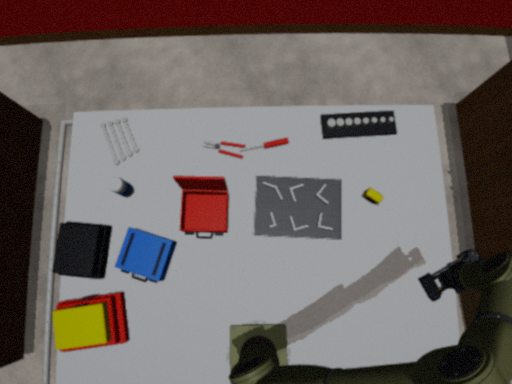

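View pics/scene0.png

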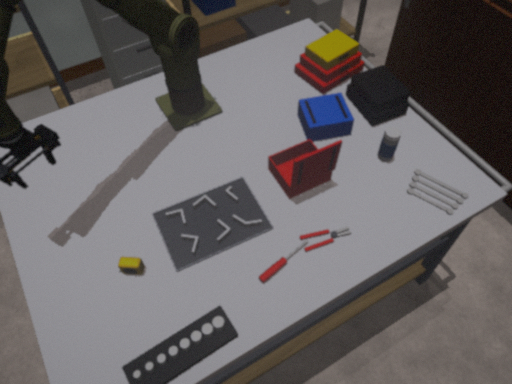

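Both views show the tray with six brackets and the open red case. Bracket candidates in the top view are (272,189), (296,192), (322,194), (273,220), (298,224) and (324,222). (272,189) looks splayed and (273,220) looks short-legged. Other case-like things are the blue case (146,255), the black one (82,250) and the red/yellow stack (90,322). The meant one is the red case at (205,210). I'll check this in one close crop.

```bash
cat > h.py <<'E'
import numpy as np, cv2
from plant import r
def ray(n,uv):
    c=r.camera_info(n); K=np.array([[c["fx"],0,c["cx"]],[0,c["fy"],c["cy"]],[0,0,1]])
    p=cv2.undistortPoints(np.array(uv,float).reshape(-1,1,2),K,np.array([c["k1"],0,0,0,0.]))[:,0]
    return -c["R"].T@c["t"], np.c_[p,np.ones(len(p))]@c["R"]
def plane(n,uv,z):
    o,d=ray(n,uv); return o+d*((z-o[2])/d[:,2])[:,None]
def topmask(im,box,thr):
    x0,y0,x1,y1=box; g=cv2.cvtColor(im,cv2.COLOR_RGB2GRAY); m=np.zeros_like(g); m[y0:y1,x0:x1]=(g[y0:y1,x0:x1]>thr)*255; return m
E
python3 - <<'E'
from h import *
T=cv2.imread("pics/top0.png");S=cv2.imread("pics/scene0.png")
a=cv2.resize(T[165:245,165:350],None,fx=4,fy=4,interpolation=cv2.INTER_CUBIC)
b=cv2.resize(S[170:270,150:350],None,fx=2.6,fy=2.6,interpolation=cv2.INTER_CUBIC)
b=cv2.copyMakeBorder(b,0,0,0,a.shape[1]-b.shape[1],0)
cv2.imwrite("pics/crop.png",np.vstack([a,b]))
im=T[:,:,::-1].copy(); m=topmask(im,(259,180,339,235),115)
n,l,st,ce=cv2.connectedComponentsWithStats(m)
for i in range(1,n):
    if st[i,4]<15: continue
    v,u=np.nonzero(l==i); P=plane("top",np.c_[u,v],.025)[:,:2]
    box=cv2.minAreaRect((P*1000).astype(np.float32)); print(ce[i].round(1),st[i,4],P.mean(0).round(4),np.round(box[1],0))
# red case
hsv=cv2.cvtColor(T,cv2.COLOR_BGR2HSV); m=(((hsv[...,0]<8)|(hsv[...,0]>172))&(hsv[...,1]>150)&(hsv[...,2]>60)).astype(np.uint8)
n,l,st,ce=cv2.connectedComponentsWithStats(m[:, :])
for i in range(1,n):
    if st[i,4]>80: print("red",st[i],ce[i])
E
```

```text
[273.6 188.2] 60 [ 0.5999 -0.0724] [95. 23.]
[294.3 190.3] 59 [ 0.5901 -0.151 ] [38. 70.]
[321.8 193.6] 62 [ 0.5753 -0.2551] [71. 37.]
[272.5 219.8] 45 [ 0.4792 -0.0649] [19. 53.]
[322.4 223. ] 62 [ 0.4634 -0.2513] [72. 39.]
[296.  224.6] 64 [ 0.4596 -0.1523] [73. 40.]
red [    0     0   512    37 13817] [240.33328508  13.22921039]
red [265 139  23   8 105] [276.0952381  142.58095238]
red [ 174  177   54   55 2288] [203.88199301 205.17307692]
red [  56  293   71   52 1004] [105.69521912 313.42430279]
```

View pics/crop.png

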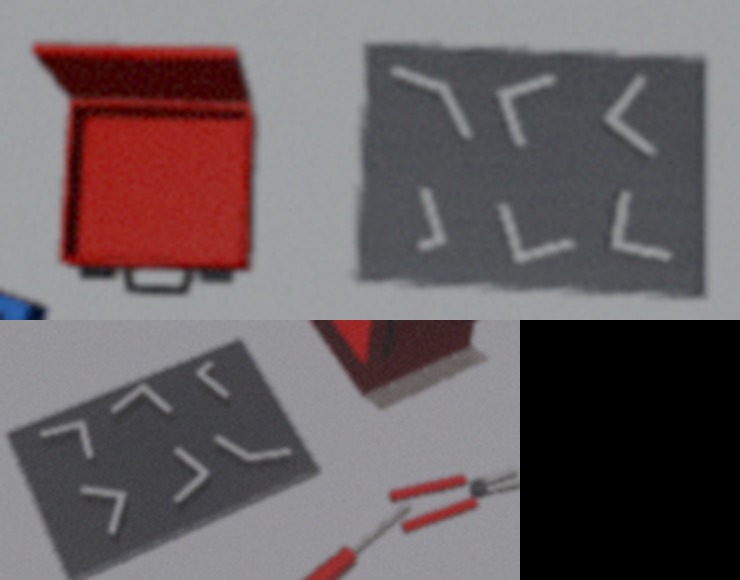

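The crop confirms it, in crop pixels. The splayed bracket has its bend at (445,89), with ends (393,70) and (468,135). The snapped one has its bend at (441,242), a long-leg end at (426,190) and a short-leg end at (421,246). The other four are 90° with equal legs. The target case is the red open one, with its handle on the near side.

```bash
cat > meas.py <<'E'
from h import *
def legs(n,im,bend,ends,z=.027,thr=110,tag=""):
    g=cv2.cvtColor(im,cv2.COLOR_RGB2GRAY); g=cv2.resize(g,None,fx=4,fy=4,interpolation=cv2.INTER_CUBIC)
    x0,y0=np.min([bend]+ends,0)-5; x1,y1=np.max([bend]+ends,0)+5
    v,u=np.nonzero(g>thr); uv=(np.c_[u,v]+.5)/4-.5
    k=(uv[:,0]>x0)&(uv[:,0]<x1)&(uv[:,1]>y0)&(uv[:,1]<y1); P=plane(n,uv[k],z)[:,:2]
    B=plane(n,[bend],z)[0,:2]; out=[]
    for e in ends:
        E=plane(n,[e],z)[0,:2]; d=(E-B)/np.linalg.norm(E-B); s=(P-B)@d; t=(P-B)@[-d[1],d[0]]
        Q=P[(s>.008)&(s<.07)&(abs(t)<.011)]; f=cv2.fitLine(Q.astype(np.float32),cv2.DIST_L2,0,.01,.01).ravel()
        f[:2]*=np.sign(f[:2]@d); out.append((f[2:],f[:2],((Q-f[2:])@f[:2]).max()))
    A=np.array([out[0][1],-out[1][1]]).T; l=np.linalg.solve(A,out[1][0]-out[0][0]); bb=out[0][0]+l[0]*out[0][1]
    print(tag,n,"bend",bb.round(4)); 
    for p,d,m in out: print("  leg dir deg %.1f len %.1f"%(np.degrees(np.arctan2(d[1],d[0])),1000*((p-bb)@d+m)))
if __name__=="__main__":
    T=cv2.imread("pics/top0.png")[:,:,::-1];S=cv2.imread("pics/scene0.png")[:,:,::-1]
    c=lambda x,y:np.array([165+x/4,165+y/4]); d=lambda x,y:np.array([150+x/2.6,170+(y-320)/2.6])
    legs("top",T,c(445,89),[c(393,70),c(468,135)],tag="C")
    legs("scene",S,d(250,458),[d(216,438),d(291,450)],tag="C",thr=135)
    legs("top",T,c(441,242),[c(426,190),c(421,246)],tag="E")
    legs("scene",S,d(199,374),[d(227,396),d(212,363)],tag="E",thr=135)
    rim=[c(65,262),c(250,268),c(252,105),c(70,100)]
    R=plane("top",rim,.07); print("rim",R.round(3)); print("lid edge px",c(35,44),c(238,48))
    # near/right lid-edge heights: plane ray at each z
    for z in (.2,.21,.22): print(z,plane("top",[c(35,44),c(238,48)],z).round(3))
E
python3 meas.py
```

```text
C top bend [ 0.6059 -0.0795]
  leg dir deg 68.8 len 51.8
  leg dir deg -155.0 len 52.9Traceback (most recent call last):
  File "meas.py", line 19, in <module>
    legs("scene",S,d(250,458),[d(216,438),d(291,450)],tag="C",thr=135)
    ~~~~^^^^^^^^^^^^^^^^^^^^^^^^^^^^^^^^^^^^^^^^^^^^^^^^^^^^^^^^^^^^^^
  File "meas.py", line 10, in legs
    Q=P[(s>.008)&(s<.07)&(abs(t)<.011)]; f=cv2.fitLine(Q.astype(np.float32),cv2.DIST_L2,0,.01,.01).ravel()
                                           ~~~~~~~~~~~^^^^^^^^^^^^^^^^^^^^^^^^^^^^^^^^^^^^^^^^^^^^
cv2.error: OpenCV(4.12.0) /io/opencv/modules/imgproc/src/linefit.cpp:50: error: (-215:Assertion failed) count > 0 in function 'fitLine2D_wods'
```

```bash
sed -i 's/thr=135/thr=118/' meas.py; python3 meas.py
```

```text
C top bend [ 0.6059 -0.0795]
  leg dir deg 68.8 len 51.8
  leg dir deg -155.0 len 52.9
C scene bend [ 0.6087 -0.0773]
  leg dir deg -155.8 len 50.7
  leg dir deg 72.3 len 70.7
E top bend [ 0.4608 -0.0721]
  leg dir deg 15.2 len 51.0
  leg dir deg 103.8 len 21.1
E scene bend [ 0.4624 -0.0709]
  leg dir deg 16.4 len 48.8
  leg dir deg 109.0 len 19.0
rim [[0.442 0.267 0.07 ]
 [0.433 0.1   0.07 ]
 [0.583 0.098 0.07 ]
 [0.591 0.265 0.07 ]]
lid edge px [173.75 176.  ] [224.5 177. ]
0.2 [[0.613 0.269 0.2  ]
 [0.606 0.099 0.2  ]]
0.21 [[0.61  0.267 0.21 ]
 [0.604 0.098 0.21 ]]
0.22 [[0.608 0.264 0.22 ]
 [0.601 0.098 0.22 ]]
```

```bash
cat > go.py <<'E'
import sys,numpy as np
from plant import r
from scipy.spatial.transform import Rotation as R
s=r.get_state(); q=R.from_quat(s["eef_rot"]); a=[float(x) for x in sys.argv[1:]]
print("t %.2f"%s["clock"],"tcp",np.round(s["tool_pos"],4),"F",np.round(s["contact_force"],1),"op %.2f"%s["opening"])
for i in range(0,len(a),4):
    x,y,z,psi=a[i:i+4]; p=np.radians(psi)
    g=R.from_matrix(np.array([[np.cos(p),np.sin(p),0],[np.sin(p),-np.cos(p),0],[0,0,-1]]))
    print(q.inv().apply(np.array([x,y,z])-s["tool_pos"]).dot(1000).round(1),np.degrees((q.inv()*g).as_rotvec()).round(2))
E
python3 go.py .5907 -.0856 .15 24.5
```

```text
t 0.10 tcp [ 0.2776 -0.5594  0.238 ] F [ 0.1  0.2 -1.1] op 1.00
[ 491.1 -285.    88.4] [-0.09  0.01  1.9 ]
```

move_arm(
  targets=[
    [[0.3,250,-145,40,0,0,1],[0.3,250,-145,40,0,0,1],[0.3,250,-145,40,0,0,1],[0.3,250,-145,40,0,0,1],[0.3,491,-285,88,-0.1,0,1.9],[0.3,491,-285,88,-0.1,0,1.9],[0.3,491,-285,88,-0.1,0,1.9],[0.3,491,-285,88,-0.1,0,1.9],[0.3,491,-285,88,-0.1,0,1.9],[0.3,491,-285,88,-0.1,0,1.9]],
  ],
)

```text
clock: 1.35
tool_pos: [0.5929, -0.0795, 0.1496]
eef_rot: [0.976, 0.216, 0.001, -0.001]
contact_force: [-0.6, -0.5, 0.2]
opening: 0.301
finger_force: 0.0
```

move_arm(
  targets=[
    [[0.3,0,0,0,0,0,0],[0.3,0,0,0,0,0,0],[0.3,0,0,0,0,0,0]],
  ],
)

```text
clock: 1.72
tool_pos: [0.5902, -0.0886, 0.151]
eef_rot: [0.978, 0.211, -0.0, 0.001]
contact_force: [-0.5, -0.1, 0.3]
opening: 0.297
finger_force: 0.0
```

```bash
python3 go.py .5907 -.0856 .05 24.5 .5907 -.0856 .008 24.5; python3 - <<'E'
from h import *
S=r.snapshot("scene")[:,:,::-1]; cv2.imwrite("pics/s1.png",cv2.resize(S[110:270,150:350],None,fx=3.6,fy=3.6))
E
```

```text
t 1.73 tcp [ 0.5902 -0.0886  0.151 ] F [-0.5 -0.1  0.3] op 0.30
[  1.7  -2.8 101. ] [ 0.16  0.04 -0.18]
[  1.8  -2.9 143. ] [ 0.16  0.04 -0.18]
```

View pics/s1.png

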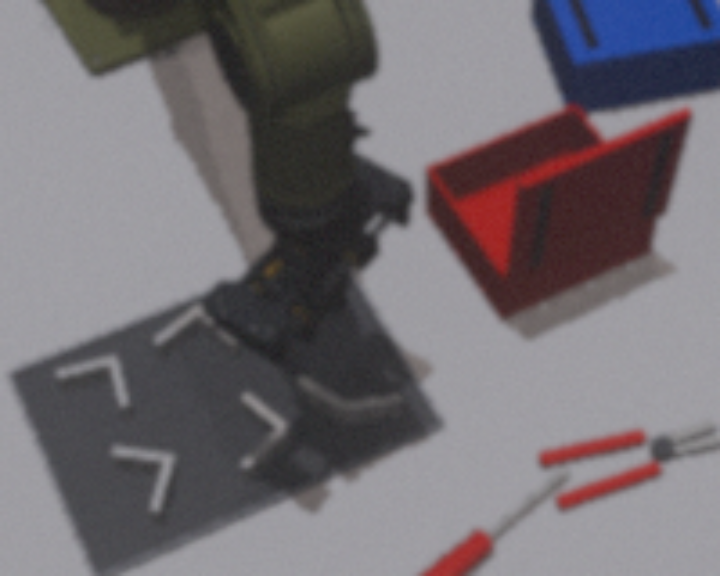

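The picture shows the gripper above the tray at about (310,280), lined up over the splayed bracket, whose bend is near (345,405). The path down is clear.

move_arm(
  targets=[
    [[0.3,1.7,-2.8,50,0,0,0],[0.3,1.7,-2.8,95,0,0,0],[0.3,1.7,-2.8,95,0,0,0],[0.3,1.7,-2.8,95,0,0,0]],
  ],
)

```text
clock: 2.28
tool_pos: [0.5924, -0.0838, 0.0572]
eef_rot: [0.977, 0.212, 0.001, 0.001]
contact_force: [-0.2, 0.2, -0.2]
opening: 0.3
finger_force: 0.0
```

```bash
python3 go.py .5907 -.0856 .008 24.5;python3 go.py .5907 -.0856 .008 24.5
```

```text
t 2.27 tcp [ 0.5924 -0.0838  0.0572] F [-0.2  0.2 -0.2] op 0.30
[-2.3  0.8 49.2] [ 0.18 -0.1  -0.05]
t 2.27 tcp [ 0.5924 -0.0838  0.0572] F [-0.2  0.2 -0.2] op 0.30
[-2.3  0.8 49.2] [ 0.18 -0.1  -0.05]
```

move_arm(
  targets=[
    [[0.3,-1,0,25,0,0,0],[0.3,-1,0,46,0,0,0],[0.3,-1,0,47,0,0,0],[0.3,-1,0,47,0,0,0]],
  ],
)

```text
clock: 2.78
tool_pos: [0.5912, -0.0837, 0.0094]
eef_rot: [0.977, 0.212, 0.001, 0.001]
contact_force: [-0.3, -0.4, -0.3]
opening: 0.303
finger_force: 0.0
```

move_arm(
  newtons=35,
  targets=[
    [[0,0,0,0,0,0,0],[0,0,0,0,0,0,0],[0,0,0,0,0,0,0],[0,0,0,0,0,0,0],[0,0,0,0,0,0,0]],
  ],
)

```text
clock: 3.4
tool_pos: [0.5912, -0.0839, 0.0094]
eef_rot: [0.977, 0.212, 0.001, 0.001]
contact_force: [0.6, -0.6, 4.8]
opening: 0.083
finger_force: 35.0
```

move_arm(
  targets=[
    [[0,0,0,-15,0,0,0],[0,0,0,-60,0,0,0],[0,0,0,-120,0,0,0],[0,0,0,-150,0,0,0],[0,0,0,-150,0,0,0],[0,0,0,-150,0,0,0]],
  ],
)

```text
clock: 4.15
tool_pos: [0.5893, -0.0832, 0.1578]
eef_rot: [0.977, 0.212, -0.001, 0.0]
contact_force: [-0.2, -0.4, -1.1]
opening: 0.086
finger_force: 35.0
```

```bash
python3 go.py .5 0 .16 10  .5007 .2034 .16 -2 .5007 .2034 .02 -2
```

```text
t 4.15 tcp [ 0.5893 -0.0832  0.1578] F [-0.2 -0.4 -1.1] op 0.09
[ -46.7 -112.7   -2.2] [ 0.05  0.11 14.51]
[  38.3 -297.5   -2.5] [ 0.06  0.11 26.51]
[  38.6 -297.6  137.5] [ 0.06  0.11 26.51]
```

move_arm(
  targets=[
    [[0,-23,-56,-2,0,0,7],[0,-47,-112,-2,0,0,14],[0,-20,-160,-2,0,0,18],[0,0,-210,-2,0,0,22],[0,20,-255,-2,0,0,26],[0,38,-297,-2,0,0,26.5],[0,38,-297,-2,0,0,26.5],[0,38,-297,-2,0,0,26.5],[0,38,-297,-2,0,0,26.5]],
  ],
)

```text
clock: 5.28
tool_pos: [0.5017, 0.2005, 0.1596]
eef_rot: [1.0, -0.019, -0.0, 0.002]
contact_force: [-0.6, 0.1, -1.4]
opening: 0.091
finger_force: 35.0
```

```bash
python3 go.py .5007 .2034 .02 -2; python3 - <<'E'
from h import *
S=r.snapshot("scene")[:,:,::-1]; cv2.imwrite("pics/s2.png",cv2.resize(S[90:270,150:370],None,fx=3.2,fy=3.2))
E
```

```text
t 5.28 tcp [0.5017 0.2005 0.1596] F [-0.6  0.1 -1.4] op 0.09
[ -1.   -3.4 139.6] [ 0.2   0.02 -0.15]
```

View pics/s2.png

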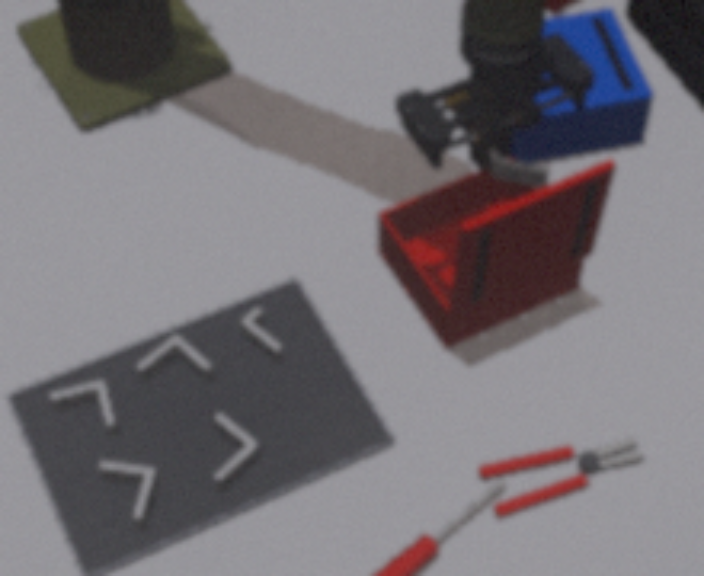

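The picture shows the bracket held over the case at about (520,175). The tray slot is empty and the other five brackets are undisturbed. I'll lower it.

move_arm(
  targets=[
    [[0,-1,-2,45,0,0,0],[0,-1,-2,90,0,0,0],[0,-1,-2,120,0,0,0],[0,-1,-2,137,0,0,0],[0,-1,-2,138,0,0,0],[0,-1,-2,138,0,0,0]],
  ],
)

```text
clock: 6.08
tool_pos: [0.5018, 0.2044, 0.0231]
eef_rot: [1.0, -0.018, 0.001, 0.001]
contact_force: [-0.1, -0.2, -1.2]
opening: 0.089
finger_force: 35.0
```

move_arm(
  targets=[
    [[0.3,0,0,0,0,0,0],[0.3,0,0,0,0,0,0],[0.3,0,0,0,0,0,0],[0.3,0,0,0,0,0,0],[0.3,0,0,-60,0,0,0],[0.3,0,0,-120,0,0,0],[0.3,0,0,-140,0,0,0],[0.3,0,0,-140,0,0,0]],
  ],
)

```text
clock: 7.08
tool_pos: [0.5018, 0.2051, 0.1636]
eef_rot: [1.0, -0.017, 0.002, 0.0]
contact_force: [-0.0, 0.4, -1.0]
opening: 0.298
finger_force: 0.0
```

```bash
python3 go.py .4828 -.0655 .15 15.8
```

```text
t 7.08 tcp [0.5018 0.2051 0.1636] F [-0.   0.4 -1. ] op 0.30
[ -9.6 271.1  13.6] [  0.03  -0.23 -17.79]
```

move_arm(
  targets=[
    [[0.3,-2,55,0,0,0,-4],[0.3,-4,110,0,0,0,-8],[0.3,-6,165,5,0,0,-12],[0.3,-8,220,10,0,0,-16],[0.3,-9.6,271,13,0,0,-17.8],[0.3,-9.6,271,13,0,0,-17.8],[0.3,-9.6,271,13,0,0,-17.8]],
  ],
)

```text
clock: 7.95
tool_pos: [0.4813, -0.0651, 0.1486]
eef_rot: [0.991, 0.137, -0.001, 0.0]
contact_force: [0.1, 0.7, -1.1]
opening: 0.3
finger_force: 0.0
```

```bash
python3 go.py .4828 -.0655 .009 15.8
```

```text
t 7.95 tcp [ 0.4813 -0.0651  0.1486] F [ 0.1  0.7 -1.1] op 0.30
[  1.5   0.8 139.6] [0.01 0.07 0.01]
```

move_arm(
  targets=[
    [[0.3,1,0,50,0,0,0],[0.3,1,0,95,0,0,0],[0.3,1,0,120,0,0,0],[0.3,1,0,138,0,0,0],[0.3,1,0,139,0,0,0],[0.3,1,0,139,0,0,0]],
  ],
)

```text
clock: 8.7
tool_pos: [0.4834, -0.0654, 0.0112]
eef_rot: [0.99, 0.138, 0.001, 0.001]
contact_force: [-0.3, 0.1, 0.7]
opening: 0.298
finger_force: 0.0
```

move_arm(
  newtons=35,
  targets=[
    [[0,0,0,0,0,0,0],[0,0,0,0,0,0,0],[0,0,0,0,0,0,0],[0,0,0,0,0,0,0],[0,0,0,0,0,0,0]],
  ],
)

```text
clock: 9.32
tool_pos: [0.4834, -0.0658, 0.0113]
eef_rot: [0.991, 0.137, 0.001, 0.001]
contact_force: [0.1, -0.1, 5.5]
opening: 0.089
finger_force: 35.0
```

move_arm(
  targets=[
    [[0,0,0,-15,0,0,0],[0,0,0,-60,0,0,0],[0,0,0,-120,0,0,0],[0,0,0,-150,0,0,0],[0,0,0,-150,0,0,0],[0,0,0,-150,0,0,0]],
  ],
)

```text
clock: 10.07
tool_pos: [0.482, -0.0655, 0.1601]
eef_rot: [0.991, 0.137, -0.0, 0.001]
contact_force: [-0.9, -0.1, -2.1]
opening: 0.088
finger_force: 35.0
```

```bash
python3 go.py .5056 .1432 .16 -2; python3 - <<'E'
from h import *
S=r.snapshot("top")[:,:,::-1]; cv2.imwrite("pics/s3.png",cv2.resize(S[165:285,150:350],None,fx=3.6,fy=3.6))
E
```

```text
t 10.07 tcp [ 0.482  -0.0655  0.1601] F [-0.9 -0.1 -2.1] op 0.09
[  79.5 -194.4   -0.2] [ 0.09  0.05 17.8 ]
```

View pics/s3.png

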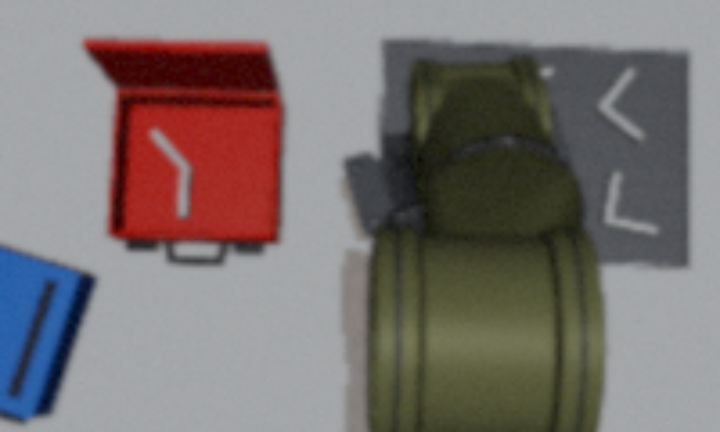

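The picture shows the splayed bracket lying inside the red case at (175,170), with free room on its right. The arm holds the second bracket over the tray.

move_arm(
  targets=[
    [[0,20,-50,0,0,0,4],[0,40,-100,0,0,0,9],[0,60,-150,0,0,0,14],[0,79,-194,0,0,0,17.8],[0,79,-194,0,0,0,17.8],[0,79,-194,0,0,0,17.8],[0,79,-194,0,0,0,17.8]],
  ],
)

```text
clock: 11.0
tool_pos: [0.5056, 0.1406, 0.1597]
eef_rot: [1.0, -0.019, -0.0, 0.002]
contact_force: [-1.2, 0.3, -1.4]
opening: 0.088
finger_force: 35.0
```

```bash
python3 go.py .5056 .1432 .023 -2
```

```text
t 11.00 tcp [0.5056 0.1406 0.1597] F [-1.2  0.3 -1.4] op 0.09
[  0.   -3.  136.6] [ 0.19  0.04 -0.14]
```

move_arm(
  targets=[
    [[0,0,-2,45,0,0,0],[0,0,-2,90,0,0,0],[0,0,-2,118,0,0,0],[0,0,-2,135,0,0,0],[0,0,-2,136,0,0,0],[0,0,-2,136,0,0,0]],
  ],
)

```text
clock: 11.75
tool_pos: [0.5069, 0.1442, 0.0251]
eef_rot: [1.0, -0.018, 0.001, 0.001]
contact_force: [-0.6, 0.4, -1.8]
opening: 0.09
finger_force: 35.0
```

move_arm(
  targets=[
    [[0.27,0,0,0,0,0,0],[0.27,0,0,0,0,0,0],[0.27,0,0,0,0,0,0],[0.27,0,0,0,0,0,0],[0.27,0,0,-60,0,0,0],[0.27,0,0,-120,0,0,0],[0.27,0,0,-180,0,0,0],[0.27,0,0,-240,0,0,0],[0.27,0,0,-260,0,0,0],[0.27,0,0,-260,0,0,0]],
  ],
)

```text
clock: 13.0
tool_pos: [0.5067, 0.1451, 0.2857]
eef_rot: [1.0, -0.017, 0.002, 0.0]
contact_force: [-0.1, -0.9, -0.7]
opening: 0.273
finger_force: 0.0
```

```bash
python3 go.py .67 .181 .28 -2 .67 .181 .19 -2; python3 - <<'E'
from h import *
a=r.snapshot("top")[:,:,::-1];b=r.snapshot("scene")[:,:,::-1]
f=lambda x:cv2.resize(x,(700,280))
cv2.imwrite("pics/s4.png",np.vstack([cv2.resize(a[165:245,150:350],(700,280)),cv2.resize(b[110:230,220:400],(420,280))[:, :].copy() if 0 else cv2.copyMakeBorder(cv2.resize(b[110:230,220:400],(420,280)),0,0,0,280,0)]))
E
```

```text
t 13.00 tcp [0.5067 0.1451 0.2857] F [-0.1 -0.9 -0.7] op 0.27
[161.9 -41.6   6.4] [ 0.01 -0.24  0.  ]
[161.5 -41.6  96.4] [ 0.01 -0.24  0.  ]
```

View pics/s4.png

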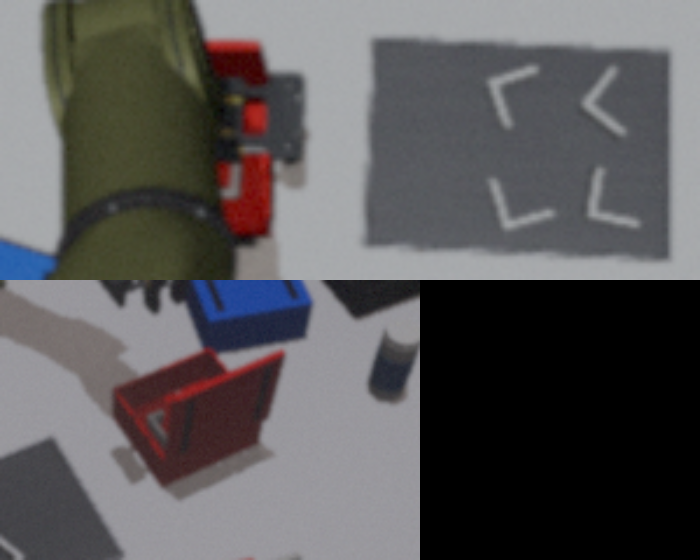

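The picture shows the snapped bracket in the case at (230,180). Four brackets stand in the tray and the lid is still upright. Next I bring the shut fingers over and behind the lid.

move_arm(
  targets=[
    [[0,40,-10,0,0,0,0],[0,90,-25,0,0,0,0],[0,140,-40,0,0,0,0],[0,165,-42,6,0,0,0],[0,165,-42,6,0,0,0],[0,165,-42,40,0,0,0],[0,165,-42,80,0,0,0],[0,165,-42,92,0,0,0],[0,165,-42,92,0,0,0]],
  ],
)

```text
clock: 14.22
tool_pos: [0.6715, 0.1808, 0.1918]
eef_rot: [1.0, -0.017, -0.001, 0.001]
contact_force: [0.0, -0.3, 0.4]
opening: 0.006
finger_force: 0.0
```

```bash
cat > lid.py <<'E'
import numpy as np
# fingertip path: contact 130 mm from hinge, tip pad ~6 mm off outer face (10 mm thick lid)
hx,hz=.587,.07
for a in np.arange(1.75,-.01,-.15):
    d=.128; o=.010+.004
    print(round(a,2),round(hx-d*np.cos(a)+o*np.sin(a),3),round(hz+d*np.sin(a)+o*np.cos(a),3))
E
python3 lid.py; python3 go.py
```

```text
1.75 0.624 0.193
1.6 0.605 0.198
1.45 0.585 0.199
1.3 0.566 0.197
1.15 0.547 0.193
1.0 0.53 0.185
0.85 0.513 0.175
0.7 0.498 0.163
0.55 0.485 0.149
0.4 0.475 0.133
0.25 0.466 0.115
0.1 0.461 0.097
t 14.22 tcp [0.6715 0.1808 0.1918] F [ 0.  -0.3  0.4] op 0.01
```

move_arm(
  targets=[
    [[0,-20,0,0,0,0,0],[0,-40,0,-2,0,0,0],[0,-55,0,-5,0,0,0],[0,-70,0,-6,0,0,0],[0,-85,0,-6,0,0,0],[0,-100,0,-5,0,0,0],[0,-115,0,-2,0,0,0],[0,-130,0,3,0,0,0],[0,-142,0,10,0,0,0],[0,-152,0,17,0,0,0]],
  ],
)

```text
clock: 15.48
tool_pos: [0.5216, 0.1867, 0.1769]
eef_rot: [1.0, -0.017, 0.002, -0.0]
contact_force: [0.1, 0.1, 0.7]
opening: 0.01
finger_force: 0.5
```

```bash
python3 go.py; python3 - <<'E'
from h import *
b=r.snapshot("scene")[:,:,::-1]; cv2.imwrite("pics/s5.png",cv2.resize(b[80:240,220:420],None,fx=3,fy=3))
E
```

```text
t 15.47 tcp [0.5216 0.1867 0.1769] F [0.1 0.1 0.7] op 0.01
```

View pics/s5.png

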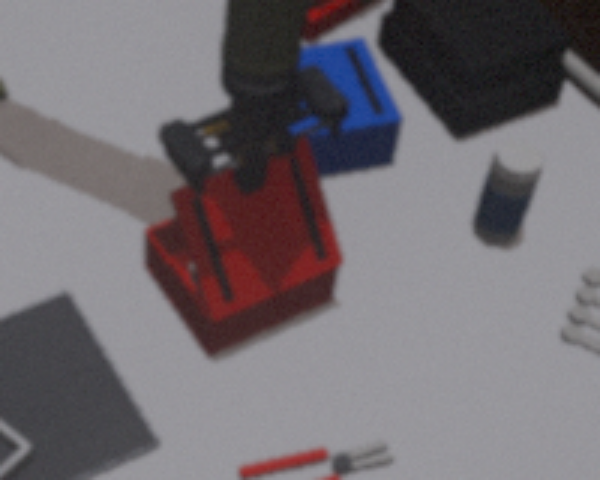

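The picture shows the lid about half shut, with the fingertips at (250,185) on its outer face. I'll keep going along the arc.

move_arm(
  targets=[
    [[0,-11,0,9,0,0,0],[0,-23,0,21,0,0,0],[0,-33,0,34,0,0,0],[0,-41,0,47,0,0,0],[0,-48,0,59,0,0,0],[0,-53,0,72,0,0,0],[0,-56,0,82,0,0,0],[0,-57,0,90,0,0,0],[0,-57,0,92,0,0,0],[0,-57,0,92,0,0,0]],
  ],
)

```text
clock: 16.77
tool_pos: [0.4638, 0.188, 0.0832]
eef_rot: [1.0, -0.018, 0.0, 0.001]
contact_force: [-0.4, -0.3, -0.2]
opening: 0.006
finger_force: 0.0
```

move_arm(
  targets=[
    [[0,0,0,2,0,0,0],[0,0,0,4,0,0,0],[0,0,0,4,0,0,0]],
  ],
)

```text
clock: 17.15
tool_pos: [0.4639, 0.188, 0.0807]
eef_rot: [1.0, -0.018, 0.001, 0.0]
contact_force: [-2.4, -0.8, 15.7]
opening: 0.006
finger_force: 8.2
```

move_arm(
  targets=[
    [[0,0,0,-30,0,0,0],[0,0,0,-80,0,0,0],[0,0,0,-130,0,0,0],[0,-20,60,-160,0,0,0],[0,-20,120,-160,0,0,0],[0,-20,180,-160,0,0,0],[0,-20,240,-160,0,0,0],[0,-20,300,-160,0,0,0],[0,-20,350,-160,0,0,0],[0,-20,350,-160,0,0,0]],
  ],
)

```text
clock: 18.4
tool_pos: [0.4305, -0.1655, 0.24]
eef_rot: [1.0, -0.022, 0.001, 0.002]
contact_force: [0.3, 0.8, -0.4]
opening: 0.004
finger_force: 0.0
```

```bash
python3 go.py; python3 - <<'E'
from h import *
a=r.snapshot("top")[:,:,::-1];b=r.snapshot("scene")[:,:,::-1]
cv2.imwrite("pics/s6.png",np.hstack([cv2.resize(a[100:260,100:300],(400,320)),cv2.resize(b[80:280,150:400],(400,320))]))
E
```

```text
t 18.40 tcp [ 0.4305 -0.1655  0.24  ] F [ 0.3  0.8 -0.4] op 0.00
```

View pics/s6.png

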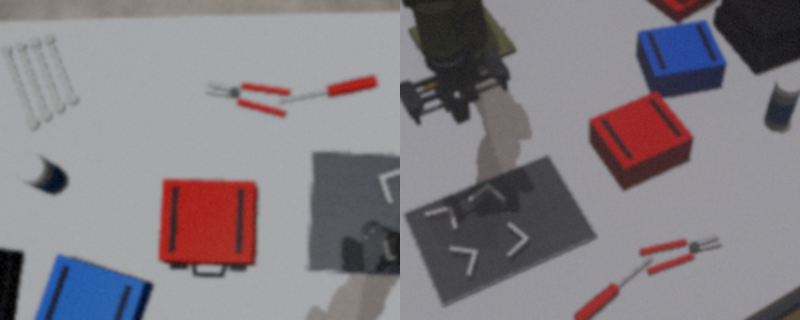

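The pictures show the lid flat and shut at (208,222). Four brackets stand in the tray, the tools are undisturbed and the arm is clear.

```bash
python3 -c "
from plant import r
print(r.finish_job())"
```

```text
the job is handed in; nothing more can be done
None
```

The splayed and the snapped bracket are in the red scrap case with its lid shut; the four sound brackets and the tools look undisturbed in the last pictures. I handed the job in at about 18 s on the robot's clock; no verdict was returned.

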